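# Clamp the charger and draw the yellow battery pack

### The job

Push the orange sliding clamp foot all the way home against the battery charger, then turn its red lever a full quarter turn clockwise (seen from above) to lock it. Then pinch the two red side catches of the yellow battery pack fully in while it is still seated, lift it straight out, and finish while still holding it by the pinched catches, upright and still, with its underside at least 15 cm above the bench. Leave the clamp locked, the blue pack seated and the other things on the bench where they are.

Things in the scene. Friction and masses are not known exactly. Their poses are not given: they have to be found in the camera images.
- mount: Fixed dark steel plate with a black and grey two-bay charger. Origin: plate underside (bench level), midway between the bays; x from the clamp side to the charger's far side, y left along the bays, z up. Charger: x -52..52, y -106..106 mm, top 48 mm above the bench. Bay centres x 0, y +55 and -55; bay floors 24 mm above the bench. Plate 8 mm thick, x -165..67, y -125..125.
- foot (a joint): Travel (m) of the orange clamp foot along the mount's +x towards the charger: 0 fully back, 0.030 fully home against a stop. Slides with about 4 N of friction and stays where left.
- foot_push (a point): Middle of the rear face (the -x side) of the foot's upright push plate: 44 mm wide along the mount's y, 26 mm tall from the mount plate up (8 to 35 mm above the bench); push it along the mount's +x. The point is 24 mm above the bench.
- lever (a joint): Angle (rad) of the foot's red locking lever: 0 open (handle along the mount's -y), 1.571 locked (handle along the mount's -x, above the push plate). Grows clockwise from above. Turns at about 0.06 N m, stays where left. Its steel tongue swings in behind a fixed keeper post (8 x 8 mm, top 34 mm above the bench, at mount x -105.5, y -31), which lets it lock only with the foot home.
- lever_axis (a point): Point on the lever's vertical turning axis at mid height of its handle, 46 mm above the bench. It travels with the foot; with the foot home it lies at x -95, y 0 in the mount's frame.
- lever_tip (a point): Point on the middle of the lever's handle, 62 mm from the axis. The handle is a red bar 14 mm wide, 14 mm tall (39 to 53 mm above the bench), reaching 76 mm from the axis.
- yellow: Yellow and black battery pack, about 500 g, seated in either bay. 76 mm along its y, 80 mm tall; along x the lower 36 mm is 49 mm thick, the rest 40 mm. Origin: centre of the underside; axes as the mount's. Two red catch buttons on its -x and +x faces, 34 mm wide, 50 to 78 mm above the underside; 62 mm over both at rest, 48 mm pressed. Hooks hold it in the bay until both are pressed.
- yellow_near (a joint): Press (m) of the yellow pack's catch on its -x face: 0 out, 0.007 fully in; sprung, 3.6 N at the start to 7.8 N fully in. Its hook lets go beyond about 0.005.
- yellow_far (a joint): Press (m) of the yellow pack's catch on its +x face: 0 out, 0.007 fully in; sprung, 3.6 N at the start to 7.8 N fully in. Its hook lets go beyond about 0.005.
- blue: A pack of the same make and size, blue and black, seated in the other bay; leave it. Origin: centre of the underside.
- grinder: Yellow angle grinder lying on the bench, about 260 mm long, 68 mm tall, bystander. Origin on the bench, under the middle of the body.
- screwdriver: Red-handled screwdriver lying on the bench, bystander. Origin at its underside.
- wrench: Steel wrench lying on the bench, bystander. Origin at its underside.
- disc: Grey grinding disc, 115 mm across and 6 mm thick, lying on the bench, bystander. Origin: centre of the underside.
- jar: Closed jar, 64 mm across and 75 mm tall, bystander. Origin: centre of the underside.
- tray: Blue open tray, 130 x 100 x 40 mm, bystander. Origin: centre of the underside.
There are look-alikes about, which are no part of the job. Leave any purple look-alike of the yellow alone. What is shaped like the blue but purple is not meant.

How it is judged:
On the way, in this order (a step that is already met when the one before it is completed fails the run):
1. the clamp foot is pushed home with the lever still open (value of joint foot above 0.0275 m and value of joint lever below 1.3 rad), for 0.2 s.
2. the lever is turned to lock the foot at home (value of joint lever above 1.35 rad and value of joint foot above 0.026 m), for 0.2 s.
3. both catches of the yellow pack are pinched in while it is still seated (value of joint each of yellow_near, yellow_far above 0.005 m and z of yellow in the frame of mount below 0.032 m and contact force between the fingers and yellow above 2 N), for 0.05 s.
At the end, for the whole second after the job is handed in: Yellow pack held by the fingers, both catches in over 5 mm, underside over 145 mm above the bench, within 0.3 rad of upright, under 30 mm/s, clear of charger and blue pack; lever beyond 1.35 rad, foot within 4 mm of home; blue pack seated, moved under 10 mm (all of step 2 and height (world z) of yellow above 0.145 m and angle between yellow's own z axis and vertical below 0.3 rad and linear speed of yellow below 0.03 m/s and value of joint each of yellow_near, yellow_far above 0.005 m and contact force between the fingers and yellow above 2 N and contact force between yellow and mount below 0.2 N and contact force between yellow and blue below 0.2 N and z of blue in the frame of mount below 0.028 m and distance of blue from where it was at the start of the episode below 0.01 m); the arm keeps its last pose, push and grip.
It fails at once if the blue pack is pulled out of its bay (distance of blue from where it was at the start of the episode above 0.02 m).
It fails at once if a bystander on the bench is moved by more than 40 mm (distance of any of grinder, screwdriver, wrench, disc, jar, tray from where it was at the start of the episode above 0.04 m).
It also fails if it takes over 64 s, if anything falls off the work surface, if the arm or the gripper's body presses on something with over 40 N, if the wrist force passes 120 N, or if a joint passes its speed limit or range.

### The arm

A 7-joint arm with a two-finger parallel gripper is mounted at the origin on the work surface. World frame = base frame: x ahead of the robot, y to its left, z up, the work surface at z = 0. Lengths are in m, angles in rad, forces in N, time in s.
With the tool pointing down it reaches from about 0.425 to 0.95 m from the base axis. Payload 4.7 kg.
Tool frame: the origin (TCP) lies on the centre line of the jaws, within the pads' length; the fingertips stand 17 mm ahead of it and the grasp point (between the pads) lies 2 mm behind it; z points along the fingers, y is the line along which they close (so a half turn about z gives the same grasp; the last joint's range is limited). The gripper opens to 87 mm and grips with 3 to 60 N. Pads are 19 mm wide; open, the fingers measure 117 mm over their backs; the gripper's body (75 mm by 190 mm) begins 51 mm behind the grasp point.
Start: joints at [1.261, 0.469, -0.049, 1.532, 0.024, 1.141, -0.082], TCP at [0.187, -0.649, 0.24] pointing down, gripper open.
Joint ranges: [-2.59, 2.59], [-0.33, 1.99], [-1.39, 1.29], [0.1, 2.45], [-1.04, 4.18], [0.21, 1.99], [-2.66, 2.66]. Speed limits (rad/s): [2.57, 2.57, 3.14, 3.14, 3.14, 3.14, 3.14].

### API

Orientations are given as [roll, pitch, yaw] about the fixed x, y, z axes, in that order (R = Rz(yaw) Ry(pitch) Rx(roll)).
In Python, from cell import ctrl, hand, cams, monitor gives the robot as it stands. Calls block until the motion is done:
- ctrl.move_ptp(position, orientation): joint-space move of the TCP to a pose.
- ctrl.move_straight(position, frame=None, max_speed=0.15): straight line of the TCP; frame=None keeps the orientation; max_speed is the mean speed in m/s.
- ctrl.goto_joints(angles): joint-space move.
- hand.grip(opening): opening from 0.0 (shut) to 1.0 (fully open); the grip force is fixed at half the most; returns when the fingers have stopped.
- ctrl.hold(seconds).
- ctrl.ik(position, orientation): joint angles nearest the present ones, or None.
- cams.capture(name): name is "side" or "top" or "wrist"; returns (picture, depth): 400x640x3 uint8, blue, green, red; 400x640 float32, m along the optical axis (not along the pixel's ray), 0 where there is no reading.
- cams.camera_info(name): a dict with "K" (3x3 intrinsics, pixels), "D" ([k1, k2, p1, p2, k3] as OpenCV has them; the pictures are not rectified), "view" (4x4, takes a point from world to camera coordinates); the wrist camera has in their place "T_tool_cam" (4x4, takes a point from camera to tool coordinates, whose origin is the TCP and whose axes are the flange's). Camera axes: x right, y down, z forward; pixel columns grow to the right and rows downward; lengths in m; the calibration is good to about 2 mm. A picture is of the moment at which its call begins: read the wrist's pose just before it. camera_info takes no time and is no camera call.
A pose or a line that the arm cannot do raises ctrl.Unreachable and nothing moves.
- ctrl.finish_job(): hands the job in, once; it reports no verdict.
Readings, each from a call of its own:
- monitor.get_clock(): time.
- monitor.get_qpos(): joint angles.
- monitor.get_qd(): joint speeds.
- monitor.get_joint_efforts(): joint torques, N m.
- monitor.get_tool_pos(): TCP position.
- monitor.get_ee_rot(): TCP orientation.
- monitor.get_wrist_force(): force on the tool from outside, world axes, zero at the start.
- monitor.get_ft_torque(): the same for the moment, N m.
- monitor.get_width(): opening from 0.0 (shut) to 1.0 (fully open).
Only numpy, scipy, OpenCV 4.12 (cv2) and the standard library are available. Lean on these libraries where they do the work, as an engineer would, in place of code of your own. Each camera call takes 0.05 s, during which the arm holds its last target. There are 200 camera calls.

## Working session

There is one attempt and no reset: what is moved stays moved. The work goes in short steps, each a Python script; the robot and the scene stay as the last script left them, time stands still between calls to the robot, and variables do not carry over. Pictures are saved under pics/ and viewed, on a budget of 10 in all, crops included, one or two more only if the job needs it, and the job is handed in when it is done.

```bash
ls; mkdir -p pics; python3 - <<'E'
from cell import ctrl,hand,cams,monitor
import cv2,numpy as np
for n in("side","top"):
    p,d=cams.capture(n); cv2.imwrite(f"pics/{n}0.png",p); np.save(f"pics/{n}0.npy",d)
    i=cams.camera_info(n); print(n,i["K"],i["D"],i["view"])
print(cams.camera_info("wrist"),monitor.get_clock(),monitor.get_tool_pos(),monitor.get_ee_rot(),monitor.get_qpos())
E
```

```text
pics
side [[478.93349162   0.         310.70626569]
 [  0.         478.93349162 201.40510838]
 [  0.           0.           1.        ]] [-0.04690125  0.          0.          0.          0.        ] [[-0.93222726 -0.36181185 -0.00667229  0.53688463]
 [-0.25130112  0.66053756 -0.70748702  0.18643507]
 [ 0.26038449 -0.65786193 -0.70669484  1.49777696]
 [ 0.          0.          0.          1.        ]]
top [[395.25658185   0.         315.48189554]
 [  0.         395.25658185 190.93254689]
 [  0.           0.           1.        ]] [-0.08962003  0.          0.          0.          0.        ] [[ 0.01157572 -0.99955945  0.02732969 -0.01469484]
 [-0.99217965 -0.01487866 -0.12392805  0.58993071]
 [ 0.12428008 -0.02568141 -0.99191478  1.02696583]
 [ 0.          0.          0.          1.        ]]
{'K': array([[319.9205569 ,   0.        , 316.506979  ],
       [  0.        , 319.9205569 , 199.67135245],
       [  0.        ,   0.        ,   1.        ]]), 'D': array([-0.0369148,  0.       ,  0.       ,  0.       ,  0.       ]), 'T_tool_cam': array([[-1.71528145e-04, -9.51750610e-01, -3.06872527e-01,
         8.54362480e-02],
       [ 9.99999969e-01, -2.19023486e-04,  1.20335297e-04,
        -2.48576024e-05],
       [-1.81741482e-04, -3.06872497e-01,  9.51750617e-01,
        -1.45112630e-01],
       [ 0.00000000e+00,  0.00000000e+00,  0.00000000e+00,
         1.00000000e+00]])} 0.1 [ 0.18691414 -0.64807447  0.23861063] [-3.13984961e+00  7.89327347e-05  2.80829928e-01] [ 1.261123    0.46935209 -0.04860624  1.53357359  0.02412568  1.1409984
 -0.08229325]
```

View pics/side0.png

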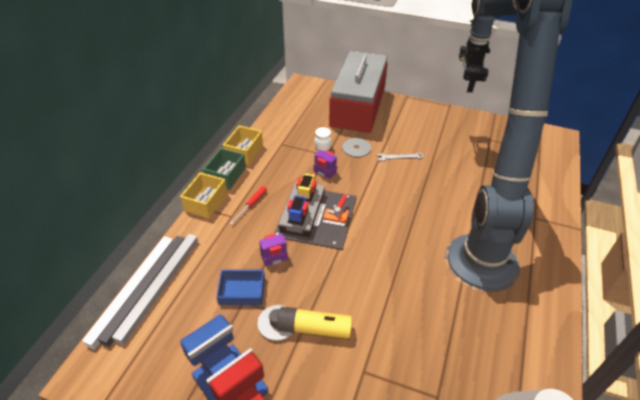

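View pics/top0.png

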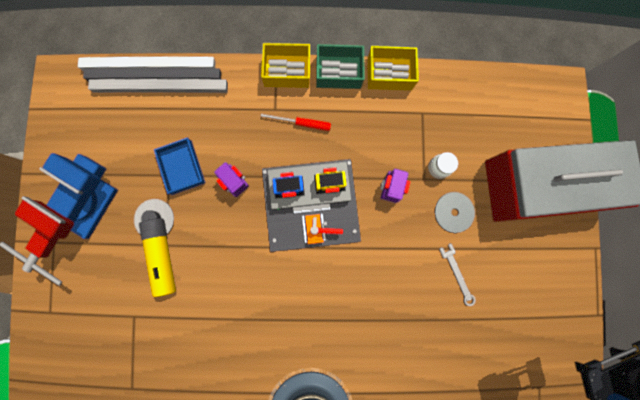

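The side and top views agree. The mount is at about top pixel (311,205), with yellow in the right-hand (mount −y) bay at (330,181) and blue at (288,185). The orange foot is at (314,229), and the red lever is open, pointing right at (330,232). The purple decoys are at (231,179) and (396,185). Next I get a coarse pose from the top view, then a closer look with the wrist camera.

```bash
cat > h.py <<'E'
from cell import ctrl,hand,cams,monitor
import cv2,numpy as np
from scipy.spatial.transform import Rotation as R
def pose():
    T=np.eye(4);T[:3,:3]=R.from_euler('xyz',monitor.get_ee_rot()).as_matrix();T[:3,3]=monitor.get_tool_pos();return T
def c2w(name,Tt=None):
    i=cams.camera_info(name)
    return i,(Tt@i["T_tool_cam"] if name=="wrist" else np.linalg.inv(i["view"]))
def rays(name,px,T=None):
    i,W=c2w(name,T)
    u=cv2.undistortPoints(np.array(px,float).reshape(-1,1,2),i["K"],np.array(i["D"]))[:,0]
    return W[:3,3],np.c_[u,np.ones(len(u))]@W[:3,:3].T
def plane(name,px,z,T=None):
    o,d=rays(name,px,T); return o+d*((z-o[2])/d[:,2])[:,None]
def proj(name,P,T=None):
    i,W=c2w(name,T);V=np.linalg.inv(W)
    return cv2.projectPoints(np.array(P,float).reshape(-1,1,3),cv2.Rodrigues(V[:3,:3])[0],V[:3,3],i["K"],np.array(i["D"]))[0][:,0]
def tri(obs):  # [(o,d),...] least-squares meeting point
    A=np.zeros((3,3));b=np.zeros(3)
    for o,d in obs:
        d=d/np.linalg.norm(d);M=np.eye(3)-np.outer(d,d);A+=M;b+=M@o
    return np.linalg.solve(A,b)
E
python3 - <<'E'
from h import *
c=plane("top",[(263,167),(353,160),(359,243),(270,251)],.008)
print(c.round(3)); e=[np.linalg.norm(c[i]-c[i-3]) for i in range(4)];print(np.round(e,3))
print(plane("top",[(314,229),(330,181),(288,185)],.1).round(3))
# mount yaw: +y is image left
d=(c[0]-c[1])+(c[3]-c[2]);print("yaw",np.arctan2(-d[0],d[1]))
m=c.mean(0);print(m)
q=monitor.get_qpos()
for yaw in(-1.6,-.8,0,.8,1.6,3.1):
    print(yaw,ctrl.ik([m[0]-.06,m[1],.25],[np.pi,0,yaw]))
E
```

```text
[[ 0.659  0.139  0.008]
 [ 0.683 -0.112  0.008]
 [ 0.452 -0.128  0.008]
 [ 0.428  0.114  0.008]]
[0.252 0.231 0.244 0.232]
[[ 0.486 -0.003  0.1  ]
 [ 0.608 -0.042  0.1  ]
 [ 0.596  0.065  0.1  ]]
yaw 0.0979162691170035
[0.55518856 0.00324318 0.008     ]
-1.6 [ 0.92185027  0.44657206 -1.30005162  1.890143    0.46958953  1.16709633
  2.56522553]
-0.8 [ 0.372463    0.20604228 -0.53233582  1.91290619  0.11974818  1.05360408
 -2.58079186]
0 [ 0.48813309  0.22672305 -0.67061629  1.90732275  0.16073844  1.06101401
 -1.81965203]
0.8 [ 0.53645618  0.23743819 -0.72982408  1.9050915   0.18024633  1.06500906
 -1.03810606]
1.6 [ 0.60795328  0.25628357 -0.81961815  1.90191555  0.21253569  1.07231666
 -0.26868676]
3.1 [ 0.79162963  0.33199349 -1.07148016  1.89454979  0.32591744  1.10547419
  1.12280749]
```

```bash
python3 - <<'E'
from h import *
for k,(p,y) in enumerate([((.58,-.04,.22),.098+np.pi),((.50,.03,.22),.098)]):
    ctrl.move_ptp(list(p),[np.pi,0,y]); ctrl.hold(.3)
    T=pose(); im,d=cams.capture("wrist"); np.savez(f"pics/w{k}.npz",T=T,im=im,d=d); cv2.imwrite(f"pics/w{k}.png",im); print(monitor.get_clock(),T[:3,3])
E
```

```text
3.0167 [ 0.58000902 -0.04031993  0.21996469]
5.9083 [0.50000934 0.02996713 0.21995258]
```

View pics/w0.png

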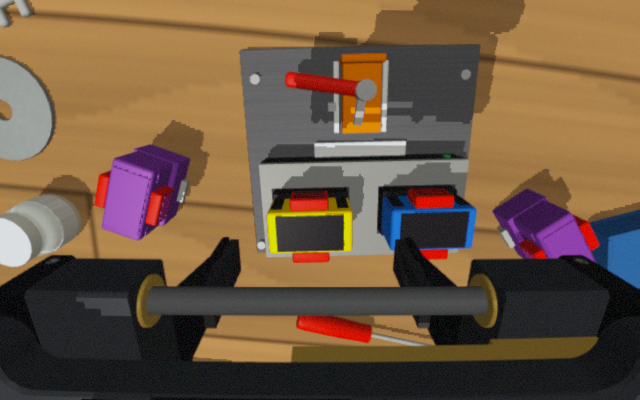

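View pics/w1.png

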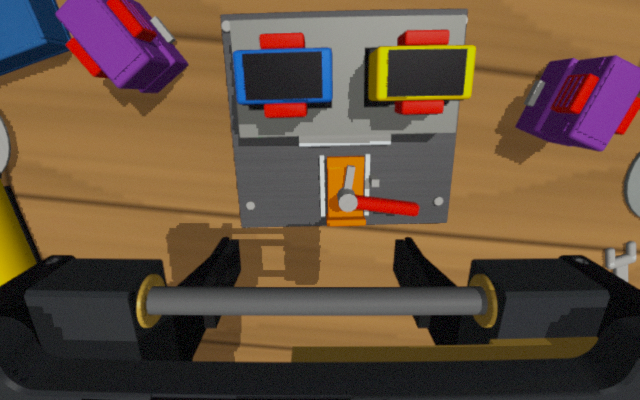

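In w0 (looking from the robot side, −x up) yellow's black top panel is at (310,233) and blue's at (428,233). The foot is at (362,95), with the lever axis at (366,90) and the handle pointing −y to (290,79). In w1 they are at (430,72), (283,77), axis (348,202) and tip (418,210). Next I triangulate these.

```bash
cat > m.py <<'E'
from h import *
def blob(mask,near):
    n,l,s,c=cv2.connectedComponentsWithStats(mask.astype(np.uint8)); 
    ok=[i for i in range(1,n) if s[i,4]>25]; i=min(ok,key=lambda i:np.hypot(*(c[i]-near))); return l==i,s[i],c[i]
E
python3 - <<'E'
from m import *
L=[np.load(f"pics/w{k}.npz") for k in(0,1)]
near=dict(yel=[(310,233),(430,72)],blu=[(428,233),(283,77)])
obs={}
for k,f in enumerate(L):
    im=f["im"];T=f["T"];hsv=cv2.cvtColor(im,cv2.COLOR_BGR2HSV)
    for n,p in near.items():
        m,s,c=blob(hsv[...,2]<60,p[k]); r=cv2.minAreaRect(np.argwhere(m)[:,::-1].astype(np.float32)); print(k,n,s,r)
        obs.setdefault(n,[]).append((r[0],T))
    g=(hsv[...,1]<40)&(hsv[...,2]>90)
    m,s,c=blob((hsv[...,0]>7)&(hsv[...,0]<19)&(hsv[...,1]>225)&(hsv[...,2]>90),[(362,100),(346,190)][k]); print(k,'orange',s,c)
    red=((hsv[...,0]<5)|(hsv[...,0]>174))&(hsv[...,1]>180)&(hsv[...,2]>70)
    m,s,c=blob(red,[(320,82),(385,207)][k]);r=cv2.minAreaRect(np.argwhere(m)[:,::-1].astype(np.float32)); print(k,'lever',s,c,r)
    for p in ([(310,201),(311,257)],[(419,107),(424,38)])[k]: print(k,'catch',blob(red,p)[1:])
    x,y=[(366,90),(348,202)][k]
    m=g[y-14:y+15,x-14:x+15]; print('\n'.join(''.join('#' if v else '.' for v in r) for r in m))
for n,o in obs.items():
    P=tri([(lambda r:(r[0],r[1][0]))(rays("wrist",[px],T)) for px,T in o]); print(n,P.round(4)); obs[n]=P
    print([ (proj("wrist",[P],T)[0]-px).round(1) for px,T in o] if 0 else '')
d=obs['blu']-obs['yel'];print(np.linalg.norm(d),np.arctan2(-d[0],d[1]),(obs['blu']+obs['yel'])/2)
P=tri([(lambda r:(r[0],r[1][0]))(rays("wrist",[px],f["T"])) for px,f in zip([(366,90),(348,202)],L)]);print('axis',P)
P=tri([(lambda r:(r[0],r[1][0]))(rays("wrist",[px],f["T"])) for px,f in zip([(290,79),(418,210)],L)]);print('tip',P)
E
```

```text
0 yel [ 281  216   62   35 1644] ((311.50762939453125, 232.90550231933594), (33.18277359008789, 61.611671447753906), 88.91908264160156)
0 blu [377 185  93  49 900] ((417.1527099609375, 197.7565155029297), (44.31480407714844, 94.5763931274414), 71.7605972290039)
0 orange [342  95  14  34 354] [347.39548023 109.21751412]
0 lever [ 285   72   73   24 1039] [320.05678537  83.25409047] ((320.65936279296875, 83.33573913574219), (71.53497314453125, 15.234684944152832), 8.29714584350586)
0 catch (array([290, 191,  38,  20, 518], dtype=int32), array([309.14092664, 202.21042471]))
0 catch (array([293, 253,  36,  10, 284], dtype=int32), array([310.46126761, 257.41197183]))
.............................
.............................
.............................
...............#.............
..........########...........
........############.........
........#############........
.......###############.......
......#################......
......#################......
.....###################.....
.....###################.....
....####################.....
....####################.....
....#####
[... 1440 characters left out ...]
..
.....##################......
.....##################......
.....##################......
.....##################......
.....##################......
......################.......
......################.......
.......##############........
........###########..........
..........########...........
.............................
.............................
.............................
.............................
.............................
.............................
yel [ 0.6106 -0.0427  0.1047]

blu [0.6005 0.0799 0.0009]

0.1609497723150063 0.08241004285383942 [0.60555154 0.01858822 0.0528295 ]
axis [ 0.48462157 -0.00375808  0.05135206]
tip [ 0.48303228 -0.07568436  0.05439081]
```

```bash
python3 - <<'E'
from h import *
a=cv2.imread("pics/w0.png")[40:140,280:400];b=cv2.imread("pics/w1.png")[130:230,310:430]
cv2.imwrite("pics/crop.png",np.vstack([cv2.resize(v,None,fx=3,fy=3,interpolation=cv2.INTER_CUBIC) for v in(a,b)]))
E
```

```text
(no output)
```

View pics/crop.png

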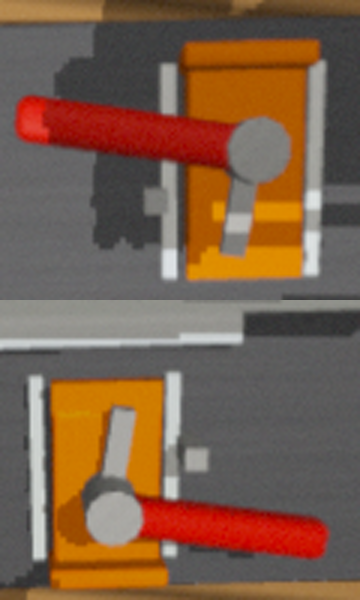

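```bash
python3 - <<'E'
from m import *
L=[np.load(f"pics/w{k}.npz") for k in(0,1)]
def T2(a,b):
    o=[(lambda r:(r[0],r[1][0]))(rays("wrist",[px],f["T"])) for px,f in zip((a,b),L)]; P=tri(o)
    print('   reproj',[ (proj("wrist",[P],f["T"])[0]-px).round(1).tolist() for px,f in zip((a,b),L)]); return P
hsv=cv2.cvtColor(L[0]["im"],cv2.COLOR_BGR2HSV); w=np.zeros((400,640),bool); w[212:253,384:476]=1
m,s,c=blob((hsv[...,2]<60)&w,(428,233)); r=cv2.minAreaRect(np.argwhere(m)[:,::-1].astype(np.float32)); print(s,r)
y=T2((311.5,232.9),(426.5,72.5)); b=T2(r[0],(281.9,75.5)); 
print('yel',y,'blu',b); d=b-y; yaw=np.arctan2(-d[0],d[1]); print(np.linalg.norm(d),yaw)
O=(y+b)/2; ex=np.array([np.cos(yaw),np.sin(yaw),0]); ey=np.array([-ex[1],ex[0],0])
for n,a,bb in(('axis',(365.3,90),(347.5,202.3)),('tip',(286,79.3),(418,210)),('pushedge',(363.7,53.7),(346.7,225.7)),('near catch',(309.1,202.2),(419.1,106.9)),('keeper',(331.5,107),(375,183))):
    P=T2(a,bb); print(n,P.round(4),'mount',((P-O)@ex).round(4),((P-O)@ey).round(4))
c=plane("top",[(263,167),(353,160),(359,243),(270,251)],.008)-O; print(np.c_[c@ex,c@ey].round(3))
for n,p in(('top',0),('side',0)):
    print(n,proj(n,[y,b]))
E
```

```text
[ 395  212   73   41 2343] ((430.9944152832031, 232.33351135253906), (38.5119514465332, 73.25931549072266), 88.09085083007812)
   reproj [[-0.9, 0.9], [-1.3, 1.0]]
   reproj [[1.2, -0.8], [1.3, -1.0]]
yel [ 0.61061643 -0.04270928  0.10471524] blu [0.59904552 0.06555659 0.10258672]
0.108903236202502 0.10647083067333503
   reproj [[0.0, -0.0], [0.0, -0.0]]
axis [ 0.4843 -0.0038  0.0501] mount -0.1215 -0.0024
   reproj [[-0.3, 0.3], [-0.3, 0.2]]
tip [ 0.4823 -0.0788  0.0489] mount -0.1314 -0.0767
   reproj [[-0.4, 0.4], [-0.4, 0.3]]
pushedge [ 0.4515 -0.0081  0.0346] mount -0.1545 -0.0032
   reproj [[-0.0, 0.0], [-0.1, 0.0]]
near catch [ 0.5857 -0.0466  0.092 ] mount -0.0252 -0.0556
   reproj [[-0.0, 0.0], [-0.0, 0.0]]
keeper [ 0.5032 -0.0328  0.0325] mount -0.1058 -0.0332
[[ 0.067  0.121]
 [ 0.064 -0.131]
 [-0.167 -0.123]
 [-0.165  0.121]]
top [[330.46808484 179.76883067]
 [287.57918971 183.75984281]]
side [[305.47561881 180.80038779]
 [296.39443901 203.46571249]]
```

The geometry fits the text: pack tops are at 0.103–0.105 m, 109 mm apart, the keeper is within 2 mm, and the push plate top is at 35 mm. Next I push the foot home, watching the wrist force.

```bash
cat >> h.py <<'E'
YAW=.102; O=np.array([.6050,.0100,0]); EX=np.array([np.cos(YAW),np.sin(YAW),0]); EY=np.array([-EX[1],EX[0],0])
def W(x,y,z): return (O+x*EX+y*EY+[0,0,z]).tolist()
def inM(p): p=np.array(p)-O; return np.round([p@EX,p@EY,p[2]],4)
E
python3 - <<'E'
from h import *
o=[np.pi,0,YAW]
print(ctrl.ik(W(-.176,0,.03),o),ctrl.ik(W(-.176,0,.12),o))
hand.grip(0.0)
ctrl.move_ptp(W(-.176,0,.12),o)
ctrl.move_straight(W(-.176,0,.03),max_speed=.12)
f0=np.array(monitor.get_wrist_force());print(monitor.get_clock(),f0,inM(monitor.get_tool_pos()))
ctrl.move_straight(W(-.145,0,.03),max_speed=.06)
x=-.145
while x<-.125:
    f=(np.array(monitor.get_wrist_force())-f0)@EX; print(round(x,4),f.round(1),inM(monitor.get_tool_pos()))
    if f<-14: break
    x+=.0015; ctrl.move_straight(W(x,0,.03),max_speed=.03)
print(monitor.get_clock())
E
```

```text
[ 0.1662957   0.42686398 -0.29471831  2.25819544  0.25994658  0.48689627
 -1.80295888] [ 0.23612619  0.25849268 -0.36159045  2.1950168   0.13935358  0.70894041
 -1.68928903]
8.9083 [-0.38588578 -0.44157823  0.64001867] [-1.751e-01  1.000e-04  3.060e-02]
-0.145 -0.0 [-0.1437  0.      0.0301]
-0.1435 -0.3 [-1.435e-01 -1.000e-04  3.000e-02]
-0.142 -3.6 [-1.428e-01 -1.000e-04  2.990e-02]
-0.1405 -3.1 [-0.1409 -0.      0.0298]
-0.139 -6.9 [-0.1407 -0.      0.0297]
-0.1375 -8.5 [-1.407e-01 -1.000e-04  2.950e-02]
-0.136 -12.1 [-1.406e-01 -1.000e-04  2.940e-02]
-0.1345 -13.5 [-0.1406 -0.0002  0.0292]
-0.133 -16.9 [-0.1405 -0.0002  0.0289]
11.575
```

```bash
python3 - <<'E'
from h import *
ctrl.move_straight(W(-.150,0,.03),max_speed=.08)
ctrl.move_straight(W(-.150,0,.16),max_speed=.2)
T=pose(); im,d=cams.capture("wrist"); np.savez("pics/w2.npz",T=T,im=im,d=d); cv2.imwrite("pics/w2.png",im); print(monitor.get_clock())
print(proj("wrist",[W(-.095,0,.05),W(-.1215,0,.05),W(-.1055,-.031,.034),W(-.128,0,.035)],T).round(1))
E
```

```text
12.7833
[[316.5 136.6]
 [316.6 169.6]
 [353.3 146.9]
 [316.5 173.2]]
```

View pics/w2.png

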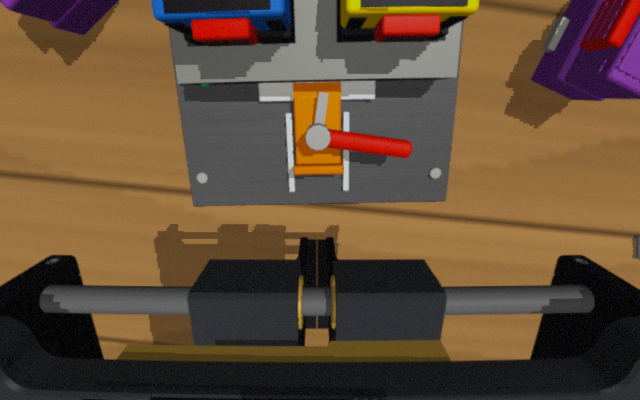

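The picture confirms the foot is home: the lever axis is at (318,137), against a predicted (316.5,136.6), and the lever is still open with its tip at (410,149). Next is the lever.

```bash
python3 - <<'E'
from h import *
o=[np.pi,0,YAW]; Z=.063; r=.062; A=np.array([-.095,-.001])
f=np.load("pics/w2.npz"); i,C=c2w("wrist",f["T"])
for px in((362,90),(300,90)):
    z=f["d"][px[1],px[0]]; oo,d=rays("wrist",[px],f["T"]); P=oo+d[0]/(d[0]@C[:3,2])*z; print('strip',inM(P))
def c(phi,extra=0):
    u=np.array([-np.sin(phi),-np.cos(phi)]); du=np.array([-np.cos(phi),np.sin(phi)]); h=.0105*abs(np.cos(phi))+.015*abs(np.sin(phi))
    return W(*(A+r*u-(.007+h-extra)*du),Z)
ctrl.move_straight(W(-.072,-.063,.125),max_speed=.2)
ctrl.move_straight(W(-.072,-.063,Z),max_speed=.1)
f0=np.array(monitor.get_wrist_force()); print(monitor.get_clock(),f0)
for phi in(.15,.4,.65,.9,1.15,1.35,1.45,1.5,1.54,1.57,1.6,1.63):
    ctrl.move_straight(c(phi),max_speed=.08)
    F=np.array(monitor.get_wrist_force())-f0; print(phi,round(monitor.get_clock(),2),inM(monitor.get_tool_pos()),(F@EX).round(1),(F@EY).round(1),F[2].round(1))
    if np.hypot(F[0],F[1])>10: break
ctrl.hold(.2)
E
```

```text
strip [-0.0594 -0.0391  0.0146]
strip [-0.0596  0.0138  0.0235]
14.2333 [ 0.02896178 -0.10246076  0.67396353]
0.15 14.55 [-0.0852 -0.0656  0.0635] 0.3 0.2 -0.5
0.4 14.87 [-0.0989 -0.0671  0.0631] -0.1 0.2 -0.4
0.65 15.2 [-0.1135 -0.0652  0.0629] 0.8 -0.8 0.1
0.9 15.55 [-0.1284 -0.0592  0.063 ] -0.2 0.4 -0.6
1.15 15.91 [-0.142  -0.0488  0.0629] 0.9 1.2 -0.3
1.35 16.23 [-0.1509 -0.0373  0.0629] -0.4 0.3 -0.4
1.45 16.48 [-0.1541 -0.031   0.063 ] -0.6 0.4 0.1
1.5 16.73 [-0.1554 -0.0278  0.0629] -0.1 0.4 -1.0
1.54 16.98 [-0.1564 -0.0251  0.063 ] -0.5 -0.5 -1.8
1.57 17.23 [-0.1571 -0.0229  0.063 ] -0.1 -0.3 -1.4
1.6 17.48 [-0.1577 -0.0214  0.063 ] -0.6 0.3 -0.6
1.63 17.73 [-0.1584 -0.0198  0.063 ] 0.1 0.2 -1.4
```

```bash
python3 - <<'E'
from h import *
ctrl.move_straight(W(-.150,-.035,.063),max_speed=.1)
ctrl.move_straight(W(-.150,-.035,.17),max_speed=.2)
T=pose(); im,d=cams.capture("wrist"); np.savez("pics/w3.npz",T=T,im=im,d=d); cv2.imwrite("pics/w3.png",im); print(monitor.get_clock())
print(proj("wrist",[W(-.095,0,.05),W(-.171,0,.05)],T).round(1))
E
```

```text
18.9917
[[274.  134.5]
 [277.4 221.2]]
```

View pics/w3.png

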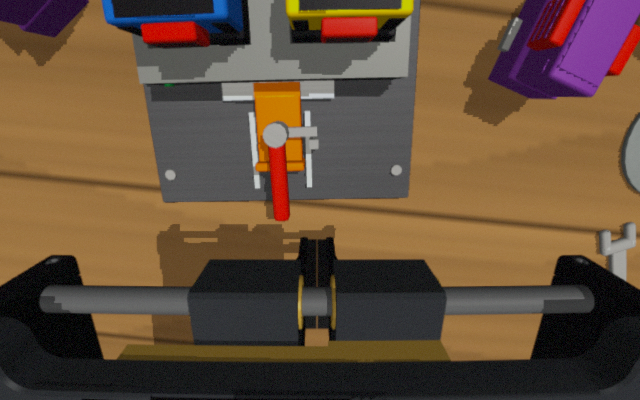

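The lever is locked: its axis is at (275,134) and its tip at (281,219), pointing along −x to within about 2°, with the tongue at (303,132) behind the keeper. Next I move above yellow, check its position from a third view, then pinch.

```bash
python3 - <<'E'
from m import *
o=[np.pi,0,YAW+np.pi/2]
hand.grip(1.0)
ctrl.move_ptp(W(0,-.054,.20),o); ctrl.hold(.3)
T=pose(); im,d=cams.capture("wrist"); np.savez("pics/w4.npz",T=T,im=im,d=d); cv2.imwrite("pics/w4.png",im); print(monitor.get_clock(),inM(T[:3,3]),monitor.get_width())
y=[0.6106,-0.0427,.1047]; print('prior yellow',inM(y),'blue',inM([.5990,.0656,.1026]))
print(proj("wrist",[y],T),proj("wrist",[W(-.027,-.055,.102),W(.027,-.055,.102)],T))
hsv=cv2.cvtColor(im,cv2.COLOR_BGR2HSV)
red=((hsv[...,0]<5)|(hsv[...,0]>174))&(hsv[...,1]>180)&(hsv[...,2]>70)
p=proj("wrist",[W(-.027,-.055,.102),W(.027,-.055,.102)],T)
for q in p:
    m,s,c=blob(red,q); print('catch',s,c)
m,s,c=blob(hsv[...,2]<60,proj("wrist",[y],T)[0]); r=cv2.minAreaRect(np.argwhere(m)[:,::-1].astype(np.float32)); print(s,r,inM(plane("wrist",[r[0]],.104,T)[0]))
E
```

```text
22.1417 [-2.000e-04 -5.390e-02  2.001e-01] 1.0015406247708833
prior yellow [ 0.0002 -0.053   0.1047] blue [-0.0003  0.0559  0.1026]
[[316.38654918 207.49490741]] [[282.65769526 208.73559294]
 [349.61182219 208.72586387]]
catch [279 181  14  45 530] [285.56415094 203.41886792]
catch [343 180  13  46 539] [348.66790353 202.52875696]
[ 296  172   43   71 2838] ((317.0, 207.0), (70.0, 42.0), 90.0) [ 0.0007 -0.0528  0.104 ]
```

View pics/w4.png

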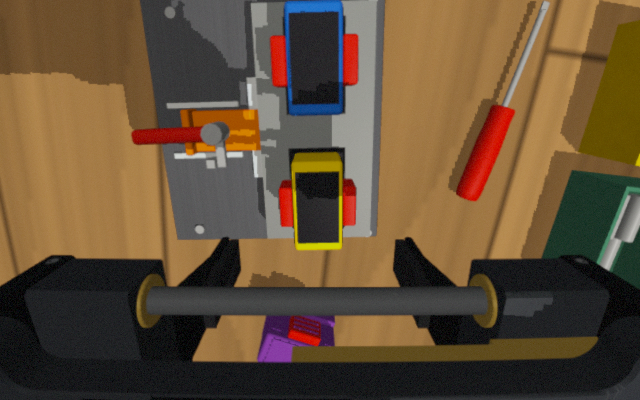

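Yellow measures (0.7, −53) mm in mount frame against (0.2, −53) before, so the two agree. The catches sit at (286,203) and (349,203), centred between the fingers. Descending and pinching.

```bash
python3 - <<'E'
from h import *
ctrl.move_straight(W(.0004,-.053,.086),max_speed=.12); ctrl.hold(.2)
f0=np.array(monitor.get_wrist_force())
hand.grip(0.0); ctrl.hold(.4)
w=monitor.get_width(); print(monitor.get_clock(),'width',w,w*87,np.array(monitor.get_wrist_force())-f0,inM(monitor.get_tool_pos()))
if 45<w*87<50:
    ctrl.move_straight(W(.0004,-.053,.130),max_speed=.06)
    print('f',np.array(monitor.get_wrist_force())-f0,monitor.get_width()*87)
    ctrl.move_straight(W(.0004,-.053,.270),max_speed=.12); ctrl.hold(.5)
    print(monitor.get_clock(),inM(monitor.get_tool_pos()),'f',np.array(monitor.get_wrist_force())-f0,monitor.get_width()*87)
    s,_=cams.capture("side"); t,_=cams.capture("top"); wr,_=cams.capture("wrist")
    cv2.imwrite("pics/end.png",np.hstack([cv2.resize(s[80:320,150:470],(400,300)),cv2.resize(wr,(400,300))]))
E
```

```text
24.6083 width 0.5353147582313627 46.57238396612855 [-1.03617495 -0.20561647  4.07273855] [ 0.0006 -0.053   0.0863]
f [-0.51007697  0.03933838 -5.15959834] 46.620920484353114
27.3083 [ 0.0004 -0.053   0.27  ] f [-0.07846561  0.05635226 -5.39124499] 46.66104799198925
```

View pics/end.png

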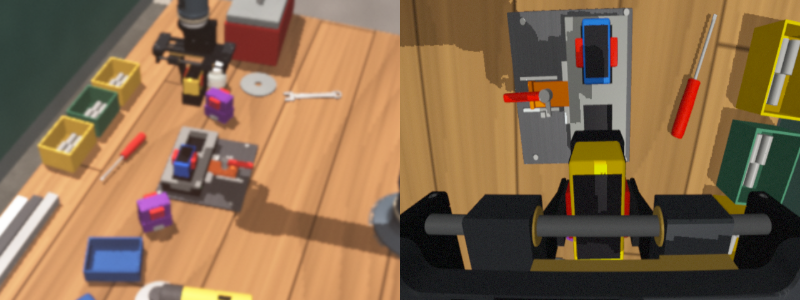

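The pack is out and held by its catches at (600,200) in the right half. Blue is still seated at (597,50), the lever is locked along −x at (520,97), and bay 2 is empty. Handing in.

```bash
python3 - <<'E'
from h import *
print(np.abs(monitor.get_qd()).max(),monitor.get_width()*87)
ctrl.finish_job(); print(monitor.get_clock())
E
```

```text
0.001925251735205646 46.776998221406096
the job is handed in; nothing more can be done
the job is handed in; nothing more can be done
```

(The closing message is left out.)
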